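Release the spares box with the dowel

ROBOT

A 7-joint arm with a two-finger parallel gripper is mounted at the origin on a cart in front of the work surface, level with it; the furniture and walls round the work are solid. World frame = base frame: x ahead of the robot, y to its left, z up, the work surface at z = 0. Lengths are in m, angles in rad, forces in N, time in s.
With the tool pointing down it reaches from about 0.4 to 0.85 m from the base axis. Payload 4.5 kg.
Tool frame: the origin (TCP) lies between the finger pads; the fingertips stand 19 mm ahead of it and the grasp point (between the pads) is the TCP; z points along the fingers, y is the direction in which the jaws open and shut (so a half turn about z gives the same grasp; the last joint's range is limited). The gripper opens to 88 mm and grips with 3 to 60 N. Pads are 18 mm wide; open, the fingers measure 123 mm over their backs; the gripper's body (75 mm by 187 mm) begins 45 mm behind the grasp point.
Start: joints at [-1.12, 0.689, -0.195, 1.565, 0.157, 0.902, -0.215], TCP at [0.253, 0.572, 0.258] pointing down, gripper open.
Joint ranges: [-3.01, 3.01], [-0.46, 2.08], [-1.47, 1.51], [0.13, 2.56], [-1, 4.14], [0.04, 2.09], [-2.66, 2.66]. Speed limits (rad/s): [2.57, 2.57, 3.14, 3.14, 3.14, 3.14, 3.14].

INTERFACE

Orientations are given as a unit quaternion [x, y, z, w].
In Python, from plant import status, snapshot, finish_job, cut_out, tip_of gives the robot as it stands. The module is installed in compiled form; this text tells all that it offers.
- The arm moves only by the tool carry_out, never from a script. Its arguments are lists of equal length, an entry for each row: "linear": the shift along the world's x, y, z in m, a list of three; "roll": the turn about the world's z in rad. A call has 1 to 8 rows; each row is the pose to reach, as a shift and turn from the pose measured when the call began; what a row does not reach only later rows make up. A row lasts 1/12 s, in which the tool goes at most 41.7 mm and 7.16 degrees, less where a joint would pass 70% of its speed; a pose out of reach is approached as far as the arm can. A call with a gripper value outside its range is refused whole. "gripper" is the opening, from 0 (shut) to 1 (fully open), set as the call begins (left out, the last holds). The fingers move at their own pace and stop on an object; "grip_force" is the grip in N (left out, the last holds). Time passes only in rows, so rows that repeat a pose let the fingers close. It gives the time, the measured TCP pose, the force and the opening at its end, in the units of the state.
- status.get_state(): the state, without advancing time (a new reading comes with each control period).
- snapshot(name): name is "scene" or "top" or "wrist"; returns a dict with "img" (480x640x3 uint8, red, green, blue), "range_z" (480x640 float32, m along the optical axis (not along the pixel's ray), 0 where there is no reading), "fx", "fy", "cx", "cy" (pixels), "k1" (the pictures are not rectified: a ray, as slopes to the right and down, at radius r is drawn at 1 + k1 r^2 times it, then the intrinsics apply), "world_from_camera" (4x4, takes a point from camera to world coordinates). Camera axes: x right, y down, z forward; pixel columns grow to the right and rows downward; lengths in m; the calibration is good to about 2 mm. A picture is of the moment at which its call begins.
- finish_job(): hands the job in, once; it reports no verdict.
Trained networks look in a picture, given as the dict that the camera call returned (one of the last four; its "shot" number tells which), for a name from the list of things; names that differ only in an ending like _2 or _b are one class to them, and where a whole thing is asked for, a point or a joint stands for the part that bears it (a point fixed in the world has none). Each returns a list of dicts, best first, with "confidence" (0 to 1); they miss things now and then, are a little off and sometimes report something else, mostly with a low value. They report only what shows in the picture. A call takes as long as a camera call. They do not tell look-alikes from the thing itself.
- cut_out(picture, query): "region" (480x640 bool, what is visible of it) and "pixel" ([column, row] in pixels, amid what is visible of it).
- tip_of(picture, query): "pixel" ([column, row] in pixels: a listed point, or the origin of a listed thing).
The state is a dict: "clock": time; "q": joint angles; "qd": joint speeds; "joint_torque": joint torques, N m; "tool_pos": TCP position; "eef_rot": TCP orientation; "contact_force": force on the tool from outside, world axes, zero at the start; "moment": the same for the moment, N m; "opening": opening from 0.0 (shut) to 1.0 (fully open).
Only numpy, scipy, OpenCV 4.12 (cv2) and the standard library are available. Lean on these libraries where they do the work, as an engineer would, in place of code of your own. Each camera call takes 0.05 s, during which the arm holds its last target.

TASK

The tray of the grey spares box is held by a hidden spring catch: take the wooden dowel from its stand, feel for the hole in the slot on top of the box, and push the catch through it from behind, gently, until the tray jumps out. Then pull the tray fully out by its tab and leave the dowel standing in its stand again. Do not force the dowel against the box (keep well under 25 N) and leave everything else on the bench where it is.

Things in the scene. Friction and masses are not known exactly. Their poses are not given: they have to be found in the camera images.
- box: Grey steel spares box fixed to the bench, 160 (x, front to back) x 130 (y) x 80 mm (z). Origin: centre of its underside; its own -x is the front, where the tray comes out. Top 4 mm thick with one slot; straight under it a fixed, flat steel plate 5 mm thick (its top face 4 mm below the box's top face) with one round through-hole 11 mm across, rim bevelled 1.5 mm.
- slot (a point): Middle of the slot in the box's top, level with the top face, 35 mm behind the middle of the box; axes as the box's. Slot 12 mm wide (box's x), 50 mm long (box's y). The hole in the plate under it is centred in the slot's width but lies anywhere within 17 mm either way along the slot from its middle: it differs each time and is not measured; look or feel for it.
- pad (a point): Middle of the top of the spring catch's pad at rest, 14 mm below the top face, under the slot; this point stays with the box. The pad (22 x 56 mm) can be reached through the hole wherever that lies. Pushed down it yields from about 3 N to under 8 N; by 6 mm travel (20 mm below the top face) it has let the tray go; hard stop at 9 mm.
- tray (a joint): How far the tray has slid out of the box towards the box's own -x, m: 0 shut and caught, about 0.025 after the ejector spring has pushed it out, 0.085 fully out at its stop. It then slides with little friction (1 to 3 N) and stays where it is left. It cannot be pulled out while the catch holds.
- tab (a point): Top middle of the pull tab on the tray's front; moves with the tray. The tab is an upright black plate 12 mm thick (box's y), 46 mm long (box's x, sticking out of the front), 30 mm high, from 32 to 62 mm above the bench; free on both sides and below. Axes as the box's.
- dowel: Wooden release dowel, standing tip down in its stand. Origin: centre of its flat tip, z up along it. Round pin 8 mm across from 0 to 62 mm (tip bevelled 1 mm), then a square grip 18x18 mm from 60 to 106 mm, its flats square to the dowel's x and y. 40 g.
- stand: Wooden stand fixed to the bench, 54x54x45 mm, with one upright blind hole in the middle of its top, 10.4 mm wide and 40 mm deep (floor 5 mm above the bench, mouth at 45 mm, 3 mm bevel). Origin: centre of its underside.
- wipe_bottle: Bystander: white pump bottle with a blue head, 63x62x175 mm. Origin: centre of its underside.
- tape_brown: Bystander: roll of brown packing tape lying flat, 110x110x48 mm. Origin: centre of its underside.
- marker_black: Bystander: white felt marker with black cap, 134x18x19 mm, lying. Origin: centre of its underside.
- note_pad: Bystander: pad of notes, 76x76x14 mm. Origin: centre of its underside.
- small_box_4: Bystander: small dark blue carton, 100x68x45 mm. Origin: centre of its underside.
- parts_bin_2: Bystander: open-fronted parts bin with small parts, 152x106x68 mm. Origin: centre of its underside.
- connector_1: Bystander: black round connector, 53x32x32 mm. Origin: centre of its underside.
- screwdriver: Bystander: screwdriver, 203x27x27 mm, lying. Origin: centre of its underside.
Mind the look-alikes: they are no part of the job. What is shaped like the stand but green or orange is not meant.

How it is judged:
On the way, in this order (a step that is already met when the one before it is completed fails the run):
1. the dowel's tip is through the hole, pushing the catch, and the tray has jumped out (z of dowel in the frame of slot below -0.012 m and horizontal distance between dowel and slot below 0.026 m and value of joint tray above 0.008 m), for 0.1 s.
2. the tray is pulled fully out (value of joint tray above 0.075 m), for 0.2 s.
At the end, for the whole second after the job is handed in: The tray is out by more than 75 mm of its 85 mm; the dowel stands at rest in its stand, tip within 4 mm of the hole's axis and within 5 mm of its floor, less than 0.12 rad off upright (value of joint tray above 0.075 m and horizontal distance between dowel and stand below 0.004 m and z of dowel in the frame of stand below 0.01 m and angle between dowel's own z axis and vertical below 0.12 rad and linear speed of dowel below 0.02 m/s); the robot touches nothing.
It fails at once if the dowel is forced against the box, its plate or its catch with more than 25 N (contact force between dowel and box above 25 N).
It fails at once if a bystander is moved by more than 30 mm (distance of any of wipe_bottle, marker_black, note_pad, small_box_4, connector_1 from where it was at the start of the episode above 0.03 m).
It also fails if it takes over 67 s, if anything falls off the work surface, if the arm or the gripper's body presses on something with over 40 N, if the wrist force passes 120 N, or if a joint passes its speed limit or range.

## Working session

There is one attempt and no reset: what is moved stays moved. The work goes in short steps, Python scripts to look and compute and a tool call to move; the robot and the scene stay as the last step left them, time stands still between calls to the robot, and variables do not carry over. Pictures are saved under pics/ and viewed, and the job is handed in when it is done.

Besides the shell and the picture viewer there is one more tool, called after "Emit:" as name(argument=value, ...), one argument or row to a line, values as JSON. carry_out: Moves the arm, as the interface text tells. Its arguments: {"type":"object","properties":{"linear":{"type":"array"},"roll":{"type":"array"},"gripper":{"type":"number"},"grip_force":{"type":"number"}},"required":["linear","roll"]}

```bash
mkdir -p pics
cat > h.py <<'E'
import numpy as np,cv2
from plant import status,snapshot,finish_job,cut_out,tip_of
def save(s,n): cv2.imwrite('pics/'+n+'.png',s['img'][:,:,::-1])
def ray(s,px):
    K=np.array([[s['fx'],0,s['cx']],[0,s['fy'],s['cy']],[0,0,1.]])
    p=cv2.undistortPoints(np.array([[px]],float),K,np.array([s['k1'],0,0,0,0.]))[0,0]
    return np.array([p[0],p[1],1.])
def at_z(s,px,z):
    T=s['world_from_camera'];d=T[:3,:3]@ray(s,px);o=T[:3,3]
    return o+d*(z-o[2])/d[2]
def by_depth(s,px):
    T=s['world_from_camera'];c,r=int(round(px[0])),int(round(px[1]))
    w=s['range_z'][r-1:r+2,c-1:c+2];w=w[w>0]
    if len(w)==0:return None
    return T[:3,:3]@(ray(s,px)*np.median(w))+T[:3,3]
def proj(s,P):
    T=s['world_from_camera'];c=T[:3,:3].T@(np.array(P)-T[:3,3]);x=c[:2]/c[2];x=x*(1+s['k1']*(x@x))
    return [s['fx']*x[0]+s['cx'],s['fy']*x[1]+s['cy']]
def cloud(s):
    T=s['world_from_camera'];K=np.array([[s['fx'],0,s['cx']],[0,s['fy'],s['cy']],[0,0,1.]])
    v,u=np.mgrid[:480,:640];p=cv2.undistortPoints(np.stack([u,v],-1).reshape(-1,1,2).astype(float),K,np.array([s['k1'],0,0,0,0.])).reshape(480,640,2)
    z=s['range_z'];P=np.dstack([p*z[...,None],z]);return P@T[:3,:3].T+T[:3,3]
E
cat > a.py <<'E'
from h import *
np.set_printoptions(precision=4,suppress=True)
print(status.get_state())
for n in ['scene','top']:
    s=snapshot(n);save(s,n+'0');print(n,s['world_from_camera'],s['fx'],s['k1'])
    for q in ['box','dowel','stand','slot','tab']:
        for d in tip_of(s,q)[:3]:
            print(n,q,'tip',d['pixel'],d['confidence'],by_depth(s,d['pixel']))
        if q in('box','dowel','stand'):
          for d in cut_out(s,q)[:3]: print(n,q,'cut',d['pixel'],d['confidence'],by_depth(s,d['pixel']))
E
python3 a.py
```

```text
{'clock': 0.0, 'q': array([-1.1202,  0.69  , -0.1945,  1.5663,  0.1573,  0.9025, -0.2151]), 'qd': array([-0.0017,  0.0006,  0.0002, -0.0003, -0.0007, -0.0003, -0.0007]), 'joint_torque': array([ -0.0002, -52.7584,  -1.2671, -15.3427,  -0.0527,   0.0067,
         0.0002]), 'tool_pos': array([0.2528, 0.5709, 0.2569]), 'eef_rot': array([ 0.2068,  0.9784, -0.0009, -0.0001]), 'contact_force': array([ 0.1636, -0.5893, -0.1808]), 'moment': array([-0.0421,  0.0089,  0.0128]), 'opening': 0.9980627576565784}
scene [[ 0.6439 -0.3959  0.6547 -0.4213]
 [-0.7648 -0.3102  0.5646 -0.8217]
 [-0.0204 -0.8643 -0.5025  0.8227]
 [ 0.      0.      0.      1.    ]] 524.9434830382189 -0.10546557173900184
scene box tip [351.7, 259.9] 0.59 [ 0.5494 -0.1043  0.0715]
scene box cut [350.6, 252.0] 0.62 [ 0.5698 -0.0851  0.0796]
scene stand tip [374.1, 301.5] 0.98 [ 0.4897 -0.2216  0.0206]
scene stand tip [239.0, 249.3] 0.89 [0.4544 0.2479 0.0199]
scene stand tip [270.2, 254.5] 0.83 [0.475  0.1345 0.0343]
scene stand cut [375.2, 296.5] 0.93 [ 0.4912 -0.2232  0.0362]
scene stand cut [238.8, 242.4] 0.84 [0.4566 0.247
[... 312 characters left out ...]
      0.      1.    ]] 480.18721017350475 0.031148937336132228
top box tip [327.1, 218.0] 0.78 [ 0.6247 -0.0396  0.0816]
top box cut [329.3, 218.1] 0.74 [ 0.6246 -0.045   0.0809]
top dowel tip [245.8, 268.6] 0.44 [0.4974 0.1563 0.0831]
top stand tip [247.6, 269.1] 0.94 [0.4969 0.1577 0.0454]
top stand tip [206.7, 278.6] 0.84 [0.4713 0.2598 0.0452]
top stand tip [325.5, 202.1] 0.67 [ 0.6652 -0.0351  0.0739]
top stand cut [206.3, 274.7] 0.71 [0.4811 0.2617 0.0432]
top stand cut [391.1, 265.0] 0.61 [ 0.5135 -0.2017  0.0447]
top stand cut [266.6, 235.1] 0.61 [0.5861 0.1156 0.0144]
top slot tip [328.8, 200.5] 0.79 [ 0.6689 -0.0431  0.0765]
top tab tip [326.5, 264.1] 0.85 [ 0.5125 -0.0401  0.059 ]
```

View pics/scene0.png

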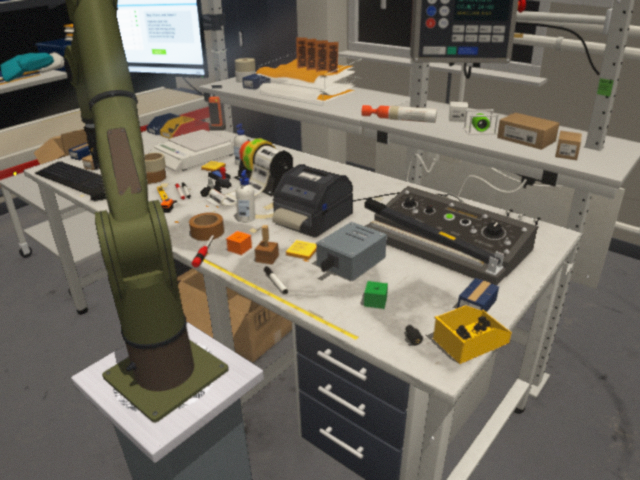

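View pics/top0.png

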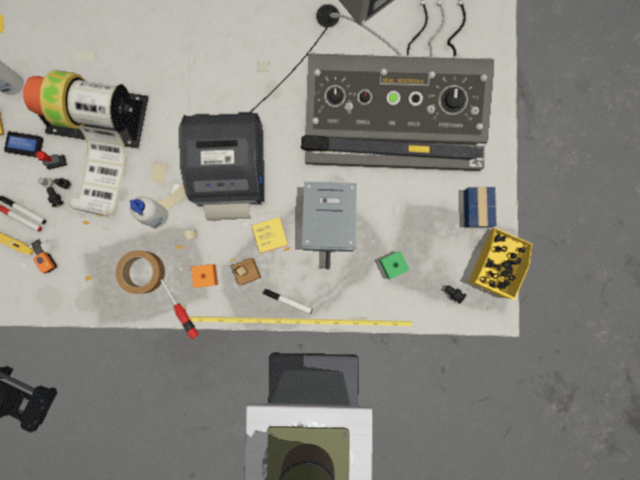

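The scene picture shows the brown stand with the dowel at (266,245), with the orange and green look-alikes at (238,242) and (375,294) and the box at (351,250). In the top picture the stand is at (245,270), the box at (328,216) and the slot at (329,200). I'll zoom in on both.

```bash
cat > b.py <<'E'
from h import *
np.set_printoptions(precision=4,suppress=True)
s=snapshot('top');im=s['img'][:,:,::-1]
a=cv2.resize(im[175:275,295:365],None,fx=6,fy=6,interpolation=cv2.INTER_CUBIC)
b=cv2.resize(im[250:292,225:267],None,fx=8,fy=8,interpolation=cv2.INTER_CUBIC)
o=np.zeros((600,420+336,3),np.uint8);o[:,:420]=a;o[:336,420:]=b
cv2.imwrite('pics/crop1.png',o)
P=cloud(s)
# box top
m=(abs(P[...,2]-0.08)<0.006);m[:170]=0;m[260:]=0;m[:,:295]=0;m[:,365:]=0
pts=np.argwhere(m)
xy=P[m][:,:2].astype(np.float32);print('boxtop',cv2.minAreaRect(xy),np.median(P[m][:,2]))
# stand top
m=(abs(P[...,2]-0.045)<0.008);m[:250]=0;m[292:]=0;m[:,:225]=0;m[:,267:]=0
xy=P[m][:,:2].astype(np.float32);print('stand',cv2.minAreaRect(xy),xy.mean(0))
m=(P[...,2]>0.06)&(P[...,2]<0.15);m[:250]=0;m[292:]=0;m[:,:225]=0;m[:,267:]=0
print('dowel',m.sum(),P[m])
E
python3 b.py
```

```text
boxtop ((0.6319782137870789, -0.0446489080786705), (0.13000769913196564, 0.1661694496870041), 89.20374298095703) 0.080212585436781
stand ((0.49162060022354126, 0.16329489648342133), (0.05411049351096153, 0.05475059524178505), 22.793128967285156) [0.4915 0.1613]
dowel 79 [[0.503  0.1616 0.1087]
 [0.5005 0.166  0.11  ]
 [0.5005 0.1633 0.1122]
 [0.5005 0.161  0.1114]
 [0.5007 0.1593 0.1072]
 [0.501  0.1591 0.0938]
 [0.5014 0.1599 0.0735]
 [0.498  0.1676 0.1145]
 [0.4981 0.1657 0.1113]
 [0.4981 0.1635 0.1107]
 [0.4982 0.1611 0.1103]
 [0.4982 0.1587 0.1107]
 [0.4984 0.1574 0.1041]
 [0.4987 0.157  0.0916]
 [0.4991 0.1577 0.0713]
 [0.4956 0.1701 0.1132]
 [0.4957 0.1679 0.1121]
 [0.4957 0.1657 0.111 ]
 [0.4957 0.1631 0.1125]
 [0.4958 0.161  0.1106]
 [0.4958 0.1586 0.111 ]
 [0.496  0.1569 0.1068]
 [0.496  0.1549 0.1039]
 [0.4964 0.1553 0.0865]
 [0.4932 0.1729 0.1105]
 [0.4933 0.1709 0.1082]
 [0.4933 0.1678 0.1121]
 [0.4934 0.1658 0.1104]
 [0.4934 0.1634 0.1102]
 [0.4934 0.1603 0.1143]
 [0.4935 0.1587 0.1098]
 [0.4935 0.1562 0.1105]
 [0.4936 0.1539 0.11  ]
 [0.4939 0.1544 0.0919]
 [0.4942 0.15
[... 367 characters left out ...]
91]
 [0.4887 0.1603 0.1137]
 [0.4887 0.158  0.1132]
 [0.4888 0.1562 0.1098]
 [0.4889 0.1543 0.1066]
 [0.489  0.1529 0.1004]
 [0.4892 0.1528 0.0857]
 [0.4893 0.1522 0.0736]
 [0.4862 0.1705 0.1093]
 [0.4862 0.1684 0.1078]
 [0.4862 0.1656 0.1098]
 [0.4863 0.1633 0.1093]
 [0.4863 0.1606 0.1117]
 [0.4864 0.1582 0.1119]
 [0.4864 0.1563 0.1089]
 [0.4866 0.1561 0.0945]
 [0.4867 0.1548 0.0877]
 [0.4868 0.1541 0.0764]
 [0.4839 0.1684 0.1073]
 [0.4839 0.1658 0.1085]
 [0.4839 0.1629 0.1112]
 [0.484  0.1611 0.108 ]
 [0.484  0.1586 0.1088]
 [0.4841 0.1588 0.0924]
 [0.4843 0.1585 0.0792]
 [0.4815 0.1658 0.108 ]
 [0.4816 0.1634 0.1083]
 [0.4816 0.162  0.1021]
 [0.4817 0.162  0.0876]
 [0.4818 0.1621 0.0717]]
```

View pics/crop1.png

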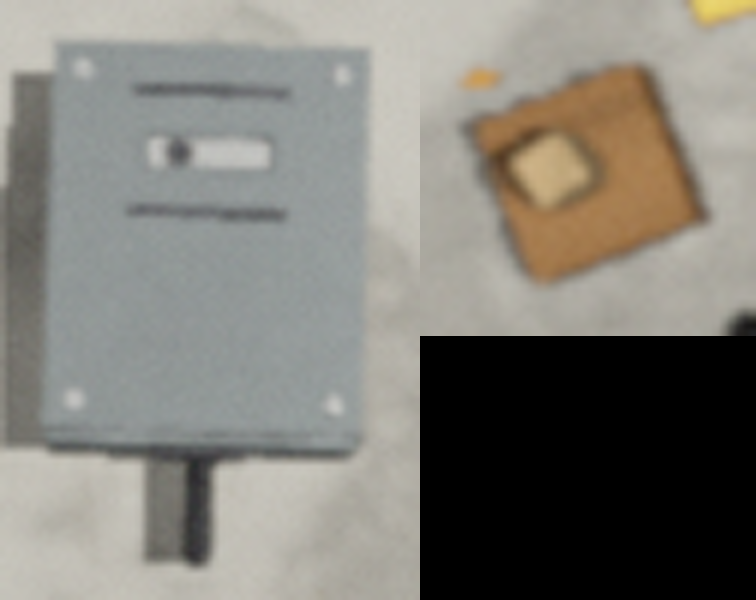

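The hole shows dark at the left part of the slot, about crop (178,152), which is pixel (324.3,200). The slot's middle is near pixel (329.4,200). Next I move over the dowel.

Emit:
carry_out(
  linear=[
    [0.02,-0.034,0],
    [0.04,-0.068,0],
    [0.06,-0.102,0],
    [0.08,-0.136,0],
    [0.1,-0.17,0],
    [0.12,-0.204,0],
    [0.14,-0.238,0],
    [0.16,-0.272,0],
  ],
  roll=[0,0,0,0,0,0,0,0],
)

```text
clock: 1.62
tool_pos: [0.4138, 0.2979, 0.258]
eef_rot: [0.207, 0.978, 0.0, 0.0]
contact_force: [0.8, 0.0, -0.0]
opening: 0.998
```

Emit:
carry_out(
  linear=[
    [0.02,-0.034,0],
    [0.04,-0.068,0],
    [0.06,-0.102,0],
    [0.075,-0.13,0],
    [0.075,-0.13,0],
  ],
  roll=[0,0,0,0,0],
)

```text
clock: 2.03
tool_pos: [0.4924, 0.1596, 0.2578]
eef_rot: [0.213, 0.977, -0.002, 0.002]
contact_force: [0.0, 0.3, 0.4]
opening: 1.001
```

```bash
cat > c.py <<'E'
from h import *
import sys
np.set_printoptions(precision=4,suppress=True)
n=sys.argv[1]
st=status.get_state();print(st['clock'],st['tool_pos'],st['eef_rot'],st['contact_force'],st['opening'])
s=snapshot('wrist');save(s,n);np.savez(n+'.npz',**s)
print(s['world_from_camera'])
for q in sys.argv[2:]:
    for d in tip_of(s,q)[:2]: print(q,'tip',d['pixel'],d['confidence'],by_depth(s,d['pixel']))
    if q not in('slot','tab'):
      for d in cut_out(s,q)[:2]: print(q,'cut',d['pixel'],d['confidence'],by_depth(s,d['pixel']))
E
python3 c.py w1 dowel stand
```

```text
2.0333 [0.4924 0.1596 0.2578] [ 0.2127  0.9771 -0.002   0.0017] [0.0493 0.2584 0.4337] 1.0009791445752976
[[ 0.4163  0.8625  0.2879  0.4179]
 [ 0.9092 -0.3938 -0.1348  0.1921]
 [-0.0028  0.3179 -0.9481  0.3833]
 [ 0.      0.      0.      1.    ]]
dowel tip [318.2, 189.4] 0.68 [0.4796 0.1665 0.0725]
dowel tip [576.8, 61.9] 0.51 [ 0.4827  0.4342 -0.0006]
dowel cut [319.8, 208.8] 0.92 [0.4859 0.1647 0.1096]
stand tip [323.5, 182.6] 0.94 [0.4817 0.171  0.0436]
stand tip [417.1, 124.4] 0.87 [0.4688 0.2643 0.044 ]
stand cut [319.5, 185.9] 0.96 [0.483  0.1665 0.0432]
stand cut [425.1, 129.1] 0.74 [0.4802 0.2759 0.0148]
```

View pics/w1.png

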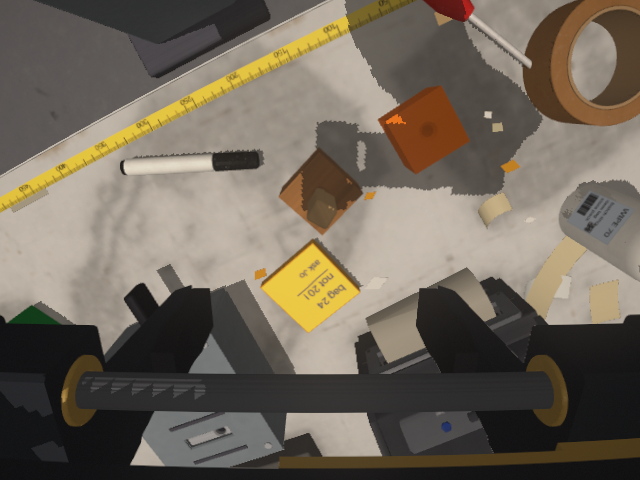

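The wrist picture shows the dowel's grip at (323,207) on the brown stand at (320,190), with the slot at (210,437).

```bash
cat > d.py <<'E'
from h import *
np.set_printoptions(precision=4,suppress=True)
s=dict(np.load('w1.npz'));P=cloud(s)
r=np.s_[140:245,265:380]
Q=P[r];im=s['img'][r][:,:,::-1]
cv2.imwrite('pics/crop2.png',cv2.resize(im,None,fx=6,fy=5.5,interpolation=cv2.INTER_CUBIC))
m=(Q[...,2]>0.103)&(Q[...,2]<0.12);print('top',m.sum(),cv2.minAreaRect(Q[m][:,:2].astype(np.float32)),Q[m].mean(0))
m=(abs(Q[...,2]-0.045)<0.004);print('stand',cv2.minAreaRect(Q[m][:,:2].astype(np.float32)))
P2=P[380:,130:280];m=abs(P2[...,2]-0.08)<.004;print('box',m.sum(),cv2.minAreaRect(P2[m][:,:2].astype(np.float32)))
print(at_z(s,[210,436],.076))
E
python3 d.py
```

```text
top 599 ((0.490410715341568, 0.16425779461860657), (0.018194567412137985, 0.018412023782730103), 35.37429428100586) [0.4895 0.1645 0.1092]
stand ((0.4904751479625702, 0.1643238663673401), (0.05451832711696625, 0.05436072498559952), 22.553146362304688)
box 5957 ((0.6724624037742615, -0.04455941915512085), (0.1434270292520523, 0.07793349027633667), 66.03871154785156)
[ 0.6698 -0.044   0.076 ]
```

View pics/crop2.png

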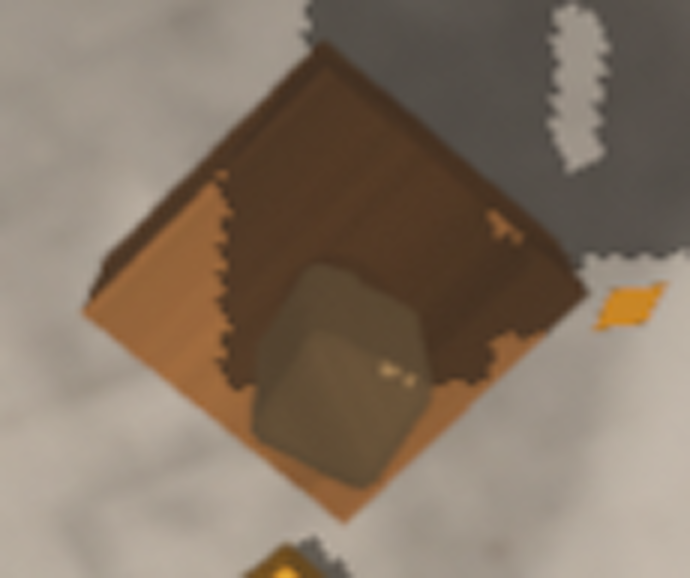

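Emit:
carry_out(
  linear=[
    [-0.001,0.002,-0.02],
    [-0.002,0.005,-0.045],
    [-0.002,0.005,-0.07],
    [-0.002,0.005,-0.095],
    [-0.002,0.005,-0.11],
    [-0.002,0.005,-0.12],
    [-0.002,0.005,-0.12],
  ],
  roll=[-0.11,-0.22,-0.33,-0.44,-0.523,-0.523,-0.523],
)

```text
clock: 2.87
tool_pos: [0.4845, 0.1758, 0.1365]
eef_rot: [0.449, 0.893, -0.0, -0.001]
contact_force: [0.5, -0.7, 0.0]
opening: 1.004
```

Emit:
carry_out(
  linear=[
    [0.003,-0.006,0],
    [0.006,-0.011,0],
    [0.006,-0.011,0],
  ],
  roll=[0,-0.02,-0.02],
)

```text
clock: 3.12
tool_pos: [0.492, 0.1634, 0.1375]
eef_rot: [0.459, 0.888, 0.0, -0.0]
contact_force: [0.2, -0.2, -0.2]
opening: 1.001
```

Emit:
carry_out(
  linear=[
    [-0.001,0.001,-0.02],
    [-0.0015,0.001,-0.038],
    [-0.0015,0.001,-0.0475],
    [-0.0015,0.001,-0.0475],
    [-0.0015,0.001,-0.0475],
  ],
  roll=[0,0,0,0,0],
)

```text
clock: 3.53
tool_pos: [0.4907, 0.1643, 0.0902]
eef_rot: [0.459, 0.888, 0.0, -0.0]
contact_force: [0.2, -0.1, 0.4]
opening: 0.998
```

```bash
python3 c.py w2
```

```text
3.5333 [0.4907 0.1643 0.0902] [ 0.4592  0.8884  0.0001 -0.    ] [ 0.2373 -0.1262  0.4341] 0.9983597206682947
[[ 0.8161  0.5487  0.1814  0.4436]
 [ 0.5779 -0.775  -0.2558  0.229 ]
 [ 0.0002  0.3136 -0.9496  0.2161]
 [ 0.      0.      0.      1.    ]]
```

View pics/w2.png

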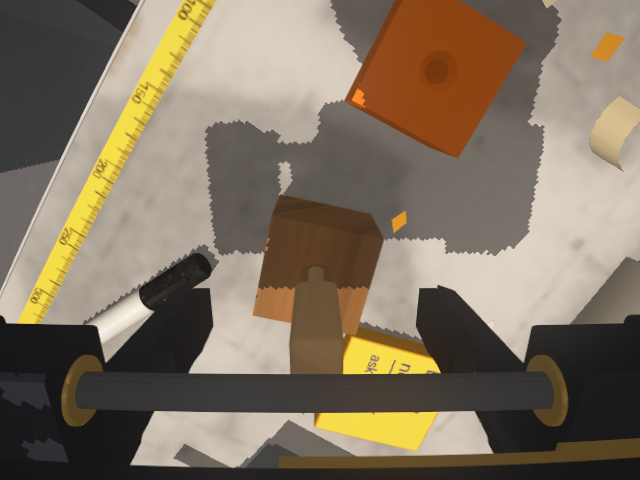

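The dowel stands centred between the open jaws at column 317, so I close.

Emit:
carry_out(
  linear=[
    [0,0,0],
    [0,0,0],
    [0,0,0],
    [0,0,0],
    [0,0,0],
    [0,0,0],
  ],
  roll=[0,0,0,0,0,0],
  gripper=0,
  grip_force=25,
)

```text
clock: 4.08
tool_pos: [0.491, 0.1645, 0.0907]
eef_rot: [0.459, 0.888, 0.001, 0.0]
contact_force: [0.2, 0.5, 0.1]
opening: 0.573
```

Emit:
carry_out(
  linear=[
    [0,0,0],
    [0,0,0],
    [0,0,0],
    [0,0,0],
    [0,0,0],
    [0,0,0],
    [0,0,0],
    [0,0,0],
  ],
  roll=[0,0,0,0,0,0,0,0],
)

```text
clock: 4.75
tool_pos: [0.491, 0.1644, 0.0907]
eef_rot: [0.459, 0.888, 0.0, 0.0]
contact_force: [0.1, -0.2, 0.0]
opening: 0.203
```

Emit:
carry_out(
  linear=[
    [0,0,0.012],
    [0,0,0.03],
    [0,0,0.05],
    [0,0,0.075],
    [0,0,0.1],
    [0,0,0.12],
    [0,0,0.12],
  ],
  roll=[0,0,0,0,0,0,0],
)

```text
clock: 5.33
tool_pos: [0.4929, 0.1652, 0.2142]
eef_rot: [0.459, 0.888, 0.003, 0.003]
contact_force: [0.4, 0.7, -0.6]
opening: 0.204
```

```bash
python3 c.py w3 slot
cat > e.py <<'E'
from h import *
np.set_printoptions(precision=4,suppress=True)
s=snapshot('top');save(s,'top3');P=cloud(s)
im=s['img'][180:225,300:360][:,:,::-1]
cv2.imwrite('pics/crop3.png',cv2.resize(im,None,fx=12,fy=12,interpolation=cv2.INTER_CUBIC))
s2=snapshot('scene');save(s2,'scene3')
for px in ([324.3,200.0],[329.4,200.2]): print(px,at_z(s,px,.078))
# box top edges
m=(abs(P[...,2]-0.08)<0.006);m[:170]=0;m[248:]=0;m[:,:295]=0;m[:,365:]=0
print(cv2.minAreaRect(P[m][:,:2].astype(np.float32)),P[m].mean(0))
for x0 in(0,1):
  print(np.percentile(P[m][:,x0],[0,.5,1,50,99,99.5,100]))
g=s['img'].astype(int).sum(2);print(g[196:206,316:344])
E
python3 e.py
```

```text
5.3333 [0.4929 0.1652 0.2142] [0.4593 0.8883 0.0032 0.0026] [ 0.3898  0.6566 -0.5821] 0.2037700676674896
[[ 0.8163  0.5461  0.1884  0.4449]
 [ 0.5776 -0.7761 -0.253   0.2295]
 [ 0.0081  0.3153 -0.949   0.3399]
 [ 0.      0.      0.      1.    ]]
[324.3, 200.0] [ 0.6697 -0.032   0.078 ]
[329.4, 200.2] [ 0.6694 -0.0446  0.078 ]
((0.6335762739181519, -0.04476317763328552), (0.12983813881874084, 0.16348618268966675), 89.31399536132812) [ 0.6331 -0.0445  0.0803]
[0.5526 0.5534 0.5544 0.6325 0.713  0.714  0.7151]
[-0.11   -0.1094 -0.1084 -0.0445  0.0188  0.0195  0.021 ]
[[468 474 468 462 452 455 462 463 454 463 471 466 464 466 460 465 469 472
  467 470 467 462 468 467 468 475 486 482]
 [465 474 454 453 457 463 449 424 415 422 448 463 463 459 460 461 471 481
  481 471 455 443 445 432 452 466 485 478]
 [470 460 463 494 557 561 514 423 370 389 449 502 530 528 529 529 535 549
  545 535 517 507 489 448 427 464 477 478]
 [471 474 460 507 582 576 502 371 310 323 413 524 578 587 589 589 586 593
  597 589 582 585 580 536 456 468 479 480]
 [472 468 462 507 588 577 490 350 297 291 374 525 590 601 601 602 602 597
  600 596 604 597 604 565 463 470 476 486]
 [476 459 458 501 574 573 505 388 318 324 402 529 576 591 593 592 596 591
  600 602 600 603 595 559 468 464 486 480]
 [469 470 464 475 526 538 489 425 385 395 459 520 542 545 562 566 566 564
  565 574 567 570 566 531 455 462 481 482]
 [473 464 467 461 475 479 462 451 452 446 468 477 479 479 480 482 485 479
  482 492 477 480 482 465 441 474 482 477]
 [470 467 467 462 466 468 470 468 467 472 464 474 472 466 465 462 467 467
  456 460 467 473 473 467 469 474 475 473]
 [473 475 469 460 474 472 472 472 478 474 474 466 461 468 473 471 470 474
  471 474 472 480 471 481 482 481 480 481]]
```

View pics/crop3.png

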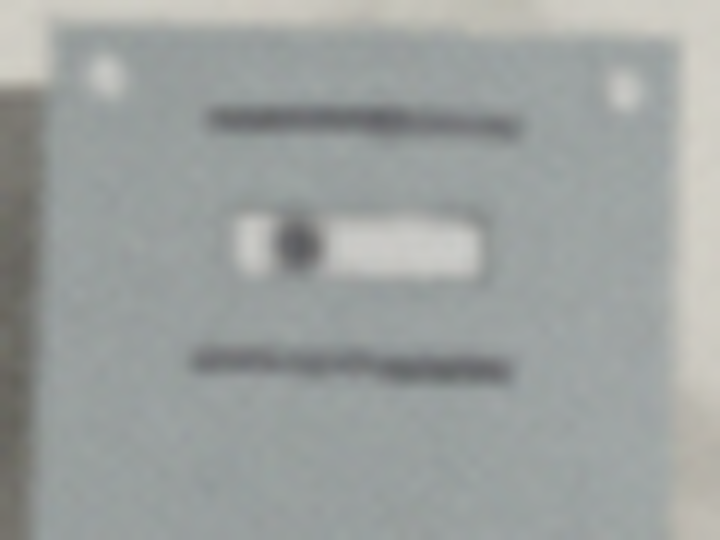

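View pics/w3.png

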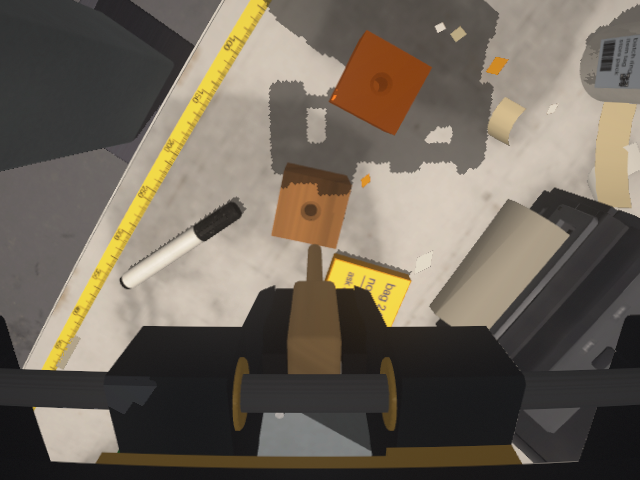

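The hole is the dark spot at pixel (324.4,200) in the top picture, about 12 mm to the +y side of the slot's middle. The wrist picture shows the dowel held straight with its tip at (315,250). Now I travel over the hole.

Emit:
carry_out(
  linear=[
    [0.02,-0.022,-0.005],
    [0.045,-0.05,-0.01],
    [0.072,-0.08,-0.01],
    [0.1,-0.11,-0.01],
    [0.125,-0.138,-0.01],
    [0.148,-0.165,-0.01],
    [0.165,-0.184,-0.01],
    [0.175,-0.195,-0.01],
  ],
  roll=[0,0,0,0,0,0,0,0],
)

```text
clock: 6.2
tool_pos: [0.6661, -0.0355, 0.1974]
eef_rot: [0.461, 0.887, -0.002, -0.001]
contact_force: [1.0, 1.0, -0.7]
opening: 0.204
```

Emit:
carry_out(
  linear=[
    [0,0,0],
    [0,0,0],
    [0,0,0],
  ],
  roll=[0,0,0],
)

```text
clock: 6.45
tool_pos: [0.6645, -0.0342, 0.1959]
eef_rot: [0.461, 0.888, -0.002, -0.002]
contact_force: [0.4, 0.0, 0.8]
opening: 0.2
```

```bash
python3 c.py w4 slot dowel
cat > f.py <<'E'
from h import *
s=snapshot('top');P=cloud(s);save(s,'top4')
for a,b in (((0.72,0.85),(-0.1,0.1)),((0.6,0.85),(0.08,0.25))):
  m=(P[...,0]>a[0])&(P[...,0]<a[1])&(P[...,1]>b[0])&(P[...,1]<b[1])
  print(a,b,np.percentile(P[m][:,2],[50,90,98,100]))
E
python3 f.py
```

```text
6.45 [ 0.6645 -0.0342  0.1959] [ 0.4606  0.8876 -0.0022 -0.0024] [0.4242 0.0198 0.7894] 0.20032004246077637
[[ 0.8179  0.5482  0.1745  0.6185]
 [ 0.5753 -0.7762 -0.2582  0.0309]
 [-0.0061  0.3115 -0.9502  0.3219]
 [ 0.      0.      0.      1.    ]]
slot tip [313.2, 248.2] 0.56 [ 0.6606 -0.0321  0.1186]
dowel tip [314.9, 249.3] 0.88 [ 0.6615 -0.0316  0.1202]
dowel cut [312.9, 328.3] 0.56 [ 0.6585 -0.0279  0.2086]
(0.72, 0.85) (-0.1, 0.1) [0.00080308 0.00582647 0.28578703 0.28903175]
(0.6, 0.85) (0.08, 0.25) [0.12029765 0.16691195 0.17036451 0.17491648]
```

View pics/w4.png

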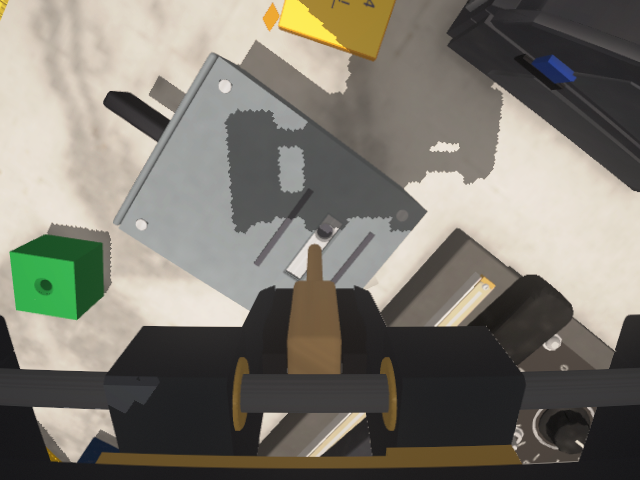

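The hole shows at about (325,231), just above the dowel's tip at (315,249) in the wrist picture. I'll work out both positions in the same camera.

```bash
cat > g.py <<'E'
from h import *
np.set_printoptions(precision=4,suppress=True)
s=dict(np.load('w4.npz'))
cv2.imwrite('pics/crop4.png',cv2.resize(s['img'][170:300,240:420][:,:,::-1],None,fx=4.4,fy=4.4,interpolation=cv2.INTER_CUBIC))
print('hole',at_z(s,[324.5,231],.0765))
print('proj TCP line tip',proj(s,[.6645,-.0342,.1102]), 'TCP',proj(s,[.6645,-.0342,.1959]))
print('tip by pixel, z=.112',at_z(s,[315,247],.110))
P=cloud(s);m=(abs(P[...,2]-.08)<.004);m[300:]=0;xy=P[m][:,:2].astype(np.float32);print(cv2.minAreaRect(xy))
E
python3 g.py
```

```text
hole [ 0.6685 -0.0308  0.0765]
proj TCP line tip [np.float64(316.68439701166466), np.float64(249.48172426103375)] TCP [np.float64(316.70679765121275), np.float64(329.8866765910407)]
tip by pixel, z=.112 [ 0.6628 -0.0336  0.11  ]
((0.6667806506156921, 0.021432742476463318), (0.3491177558898926, 0.16511273384094238), 45.0793342590332)
```

View pics/crop4.png

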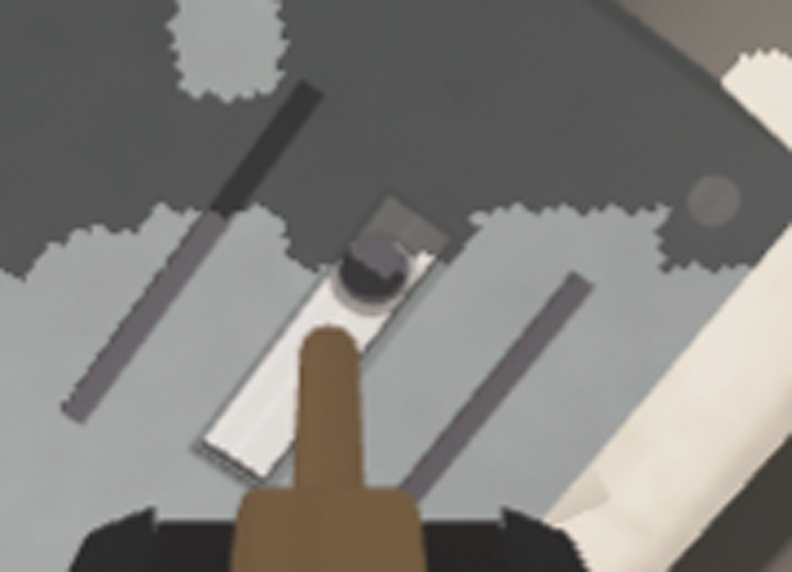

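Emit:
carry_out(
  linear=[
    [0.002,0.002,0],
    [0.004,0.004,-0.01],
    [0.004,0.004,-0.02],
    [0.004,0.004,-0.02],
    [0.004,0.004,-0.02],
  ],
  roll=[0,0,0,0,0],
)

```text
clock: 7.12
tool_pos: [0.6687, -0.0301, 0.1761]
eef_rot: [0.46, 0.888, -0.002, -0.002]
contact_force: [0.3, -0.4, -0.4]
opening: 0.206
```

```bash
python3 c.py w5
cat > g.py <<'E'
from h import *
s=dict(np.load('w5.npz'))
cv2.imwrite('pics/crop5.png',cv2.resize(s['img'][180:310,240:420][:,:,::-1],None,fx=4.4,fy=4.4,interpolation=cv2.INTER_CUBIC))
t=status.get_state()['tool_pos'];print(proj(s,t-[0,0,.0857]))
E
python3 g.py
```

```text
7.1167 [ 0.6687 -0.0301  0.1761] [ 0.4601  0.8878 -0.0024 -0.0021] [ 0.2696 -0.414  -0.3666] 0.20643634776250946
[[ 0.8174  0.5488  0.1751  0.6226]
 [ 0.5761 -0.7754 -0.2586  0.035 ]
 [-0.0061  0.3123 -0.95    0.3021]
 [ 0.      0.      0.      1.    ]]
[np.float64(317.28266484589113), np.float64(250.46486213985796)]
```

View pics/crop5.png

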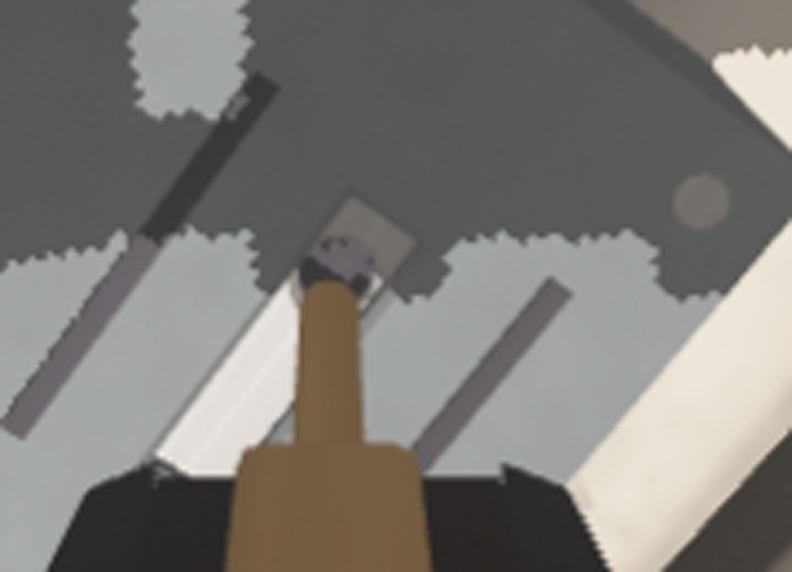

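Emit:
carry_out(
  linear=[
    [0.0005,0.0005,-0.004],
    [0.0005,0.0005,-0.008],
    [0.0005,0.0005,-0.011],
    [0.0005,0.0005,-0.011],
  ],
  roll=[0,0,0,0],
)

```text
clock: 7.5
tool_pos: [0.6692, -0.0297, 0.1649]
eef_rot: [0.46, 0.888, -0.002, -0.002]
contact_force: [0.7, 0.3, -0.5]
opening: 0.207
```

```bash
python3 c.py w6
python3 - <<'E'
from h import *
s=dict(np.load('w6.npz'))
cv2.imwrite('pics/crop6.png',cv2.resize(s['img'][180:310,240:420][:,:,::-1],None,fx=4.4,fy=4.4,interpolation=cv2.INTER_CUBIC))
E
```

```text
7.5 [ 0.6692 -0.0297  0.1649] [ 0.4603  0.8878 -0.0024 -0.0021] [ 0.713   0.3158 -0.4578] 0.20735255795499563
[[ 0.8175  0.5486  0.175   0.6231]
 [ 0.5758 -0.7755 -0.2587  0.0353]
 [-0.0062  0.3123 -0.95    0.2909]
 [ 0.      0.      0.      1.    ]]
```

View pics/crop6.png

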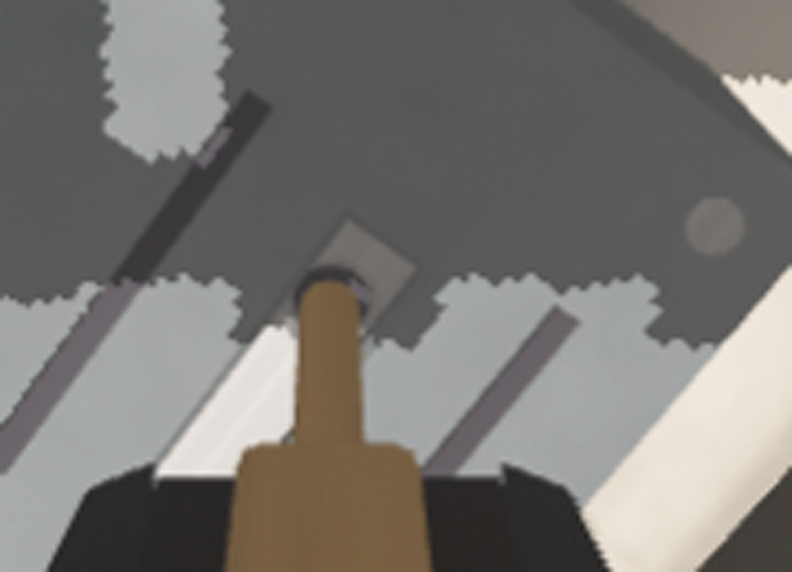

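The pin's tip at crop (330,285) now sits over the hole, which shows as a dark crescent round it. I lower in small steps.

Emit:
carry_out(
  linear=[
    [0.0004,0.0003,-0.002],
    [0.0004,0.0003,-0.004],
    [0.0004,0.0003,-0.004],
  ],
  roll=[0,0,0],
)

```text
clock: 7.8
tool_pos: [0.6696, -0.0294, 0.161]
eef_rot: [0.46, 0.888, -0.002, -0.002]
contact_force: [-0.6, 0.7, -0.7]
opening: 0.201
```

Emit:
carry_out(
  linear=[
    [0,0,-0.002],
    [0,0,-0.004],
    [0,0,-0.004],
  ],
  roll=[0,0,0],
)

```text
clock: 8.05
tool_pos: [0.6693, -0.0294, 0.1565]
eef_rot: [0.46, 0.888, -0.003, -0.002]
contact_force: [0.2, -0.8, -0.2]
opening: 0.201
```

The tip is at about z 0.071, below the plate's top face, with no force, so it is in the hole.

Emit:
carry_out(
  linear=[
    [0,0,-0.002],
    [0,0,-0.004],
    [0,0,-0.004],
  ],
  roll=[0,0,0],
)

```text
clock: 8.3
tool_pos: [0.6691, -0.0294, 0.152]
eef_rot: [0.46, 0.888, -0.003, -0.003]
contact_force: [-0.1, 0.8, -0.8]
opening: 0.201
```

Emit:
carry_out(
  linear=[
    [0,0,-0.0015],
    [0,0,-0.003],
    [0,0,-0.004],
  ],
  roll=[0,0,0],
)

```text
clock: 8.55
tool_pos: [0.6695, -0.0295, 0.1489]
eef_rot: [0.46, 0.888, -0.003, -0.002]
contact_force: [-1.5, 0.3, 6.2]
opening: 0.202
```

Contact with the catch, 6 N. I'll push a little further.

Emit:
carry_out(
  linear=[
    [0,0,-0.0015],
    [0,0,-0.003],
    [0,0,-0.003],
  ],
  roll=[0,0,0],
)

```text
clock: 8.8
tool_pos: [0.6696, -0.0295, 0.1466]
eef_rot: [0.46, 0.888, -0.002, -0.002]
contact_force: [-0.9, -0.0, 4.0]
opening: 0.202
```

Emit:
carry_out(
  linear=[
    [0,0,-0.001],
    [0,0,-0.002],
    [0,0,-0.002],
  ],
  roll=[0,0,0],
)

```text
clock: 9.05
tool_pos: [0.6696, -0.0295, 0.145]
eef_rot: [0.46, 0.888, -0.002, -0.002]
contact_force: [-2.1, -0.6, 5.7]
opening: 0.207
```

Run:
```python
from h import *
for n in ('scene','top'):
    s=snapshot(n)
    save(s,n+'7')
    for d in tip_of(s,'tab')[:2]: print(n,d['pixel'],d['confidence'],by_depth(s,d['pixel']),at_z(s,d['pixel'],.062))
```

```text
scene [320.7, 262.4] 0.63 [ 0.50157753 -0.03480684  0.06011032] [ 0.49929048 -0.03675684  0.062     ]
scene [247.4, 218.4] 0.5 [0.61550386 0.38261482 0.01608051] [0.55647597 0.31405204 0.062     ]
```

View pics/scene7.png

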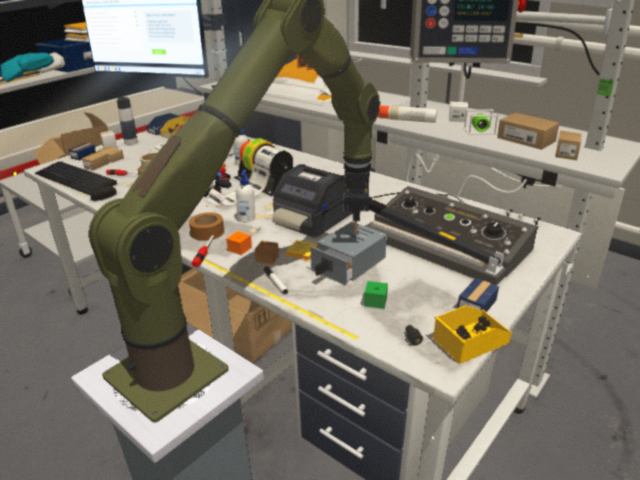

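Run:
```python
import cv2,numpy as np
a=cv2.imread('pics/scene0.png')[215:305,295:400];b=cv2.imread('pics/scene7.png')[215:305,295:400]
cv2.imwrite('pics/cmp.png',cv2.resize(np.hstack([a,b]),None,fx=3.8,fy=3.8,interpolation=cv2.INTER_CUBIC))
```

```text
(no output)
```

View pics/cmp.png

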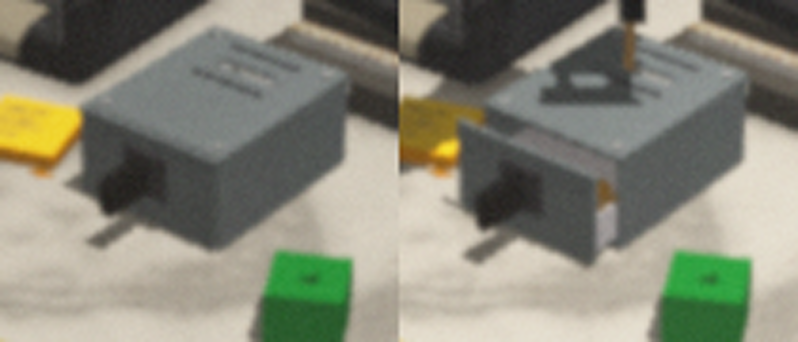

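The right crop shows the tray sprung out by about 25 mm. I lift out and return to the stand.

Emit:
carry_out(
  linear=[
    [0,0,0.008],
    [0,0,0.02],
    [0,0,0.038],
    [0,0,0.055],
    [0,0,0.065],
    [0,0,0.065],
  ],
  roll=[0,0,0,0,0,0],
)

```text
clock: 9.75
tool_pos: [0.6713, -0.0295, 0.2131]
eef_rot: [0.46, 0.888, -0.001, 0.0]
contact_force: [0.6, 0.3, -1.2]
opening: 0.201
```

Emit:
carry_out(
  linear=[
    [-0.018,0.02,0],
    [-0.044,0.048,0],
    [-0.072,0.078,0],
    [-0.1,0.108,0],
    [-0.125,0.136,0],
    [-0.148,0.161,0],
    [-0.167,0.181,0],
    [-0.178,0.194,-0.005],
  ],
  roll=[0,0,0,0,0,0,0,0],
)

```text
clock: 10.42
tool_pos: [0.4905, 0.1673, 0.2082]
eef_rot: [0.459, 0.889, -0.001, -0.001]
contact_force: [0.6, 0.2, -0.9]
opening: 0.201
```

Emit:
carry_out(
  linear=[
    [0,0,0],
    [0,0,0],
    [0,0,0],
  ],
  roll=[0,0,0],
)

```text
clock: 10.67
tool_pos: [0.4913, 0.1662, 0.208]
eef_rot: [0.459, 0.888, -0.001, -0.0]
contact_force: [-0.1, -1.1, 0.2]
opening: 0.201
```

Emit:
carry_out(
  linear=[
    [0,-0.001,-0.02],
    [-0.0003,-0.0018,-0.04],
    [-0.0003,-0.0018,-0.058],
    [-0.0003,-0.0018,-0.068],
    [-0.0003,-0.0018,-0.068],
    [-0.0003,-0.0018,-0.068],
  ],
  roll=[0,0,0,0,0,0],
)

```text
clock: 11.17
tool_pos: [0.4917, 0.1634, 0.1399]
eef_rot: [0.46, 0.888, -0.002, -0.0]
contact_force: [1.0, -0.2, -0.2]
opening: 0.201
```

```bash
python3 c.py w8
python3 - <<'E'
from h import *
s=dict(np.load('w8.npz'))
cv2.imwrite('pics/crop8.png',cv2.resize(s['img'][180:310,240:420][:,:,::-1],None,fx=4.4,fy=4.4,interpolation=cv2.INTER_CUBIC))
E
```

```text
11.1667 [0.4917 0.1634 0.1399] [ 0.46    0.8879 -0.0016 -0.    ] [ 0.9593 -0.1829 -0.2114] 0.2013428269756384
[[ 0.8172  0.5477  0.1795  0.445 ]
 [ 0.5764 -0.775  -0.259   0.2285]
 [-0.0028  0.3151 -0.949   0.2657]
 [ 0.      0.      0.      1.    ]]
```

View pics/crop8.png

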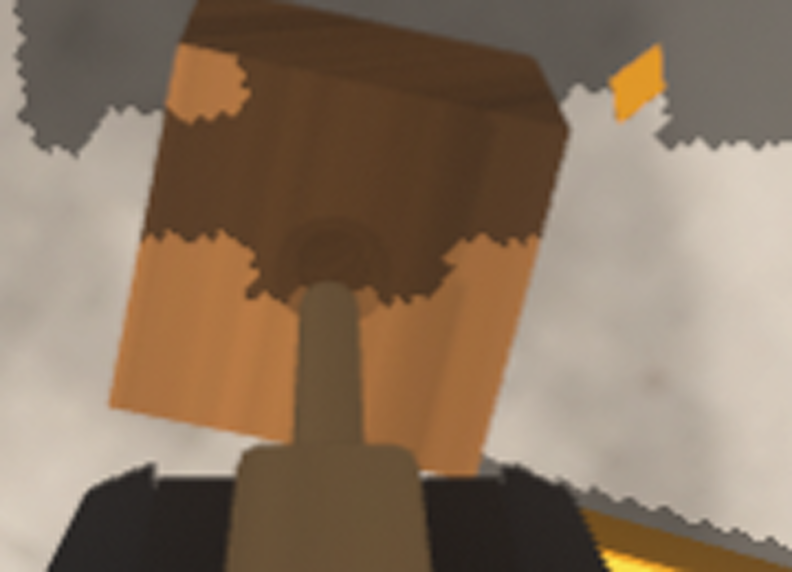

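The pin at crop (330,290) lines up with the stand's hole at (334,265), which it reaches as it descends.

Emit:
carry_out(
  linear=[
    [-0.0005,0.001,-0.005],
    [-0.0005,0.001,-0.01],
    [-0.0005,0.001,-0.015],
    [-0.0005,0.001,-0.015],
  ],
  roll=[0,0,0,0],
)

```text
clock: 11.55
tool_pos: [0.4911, 0.1648, 0.1249]
eef_rot: [0.46, 0.888, -0.001, 0.0]
contact_force: [0.0, -0.3, -0.9]
opening: 0.203
```

Emit:
carry_out(
  linear=[
    [0,0,-0.007],
    [0,0,-0.015],
    [0,0,-0.022],
    [0,0,-0.027],
    [0,0,-0.03],
    [0,0,-0.0305],
  ],
  roll=[0,0,0,0,0,0],
)

```text
clock: 12.05
tool_pos: [0.4907, 0.1646, 0.0935]
eef_rot: [0.46, 0.888, -0.002, -0.0]
contact_force: [-0.0, 0.6, -0.8]
opening: 0.204
```

Emit:
carry_out(
  linear=[
    [0,0,-0.001],
    [0,0,-0.002],
    [0,0,-0.0025],
    [0,0,-0.0025],
  ],
  roll=[0,0,0,0],
)

```text
clock: 12.38
tool_pos: [0.4908, 0.1647, 0.0911]
eef_rot: [0.46, 0.888, -0.002, -0.0]
contact_force: [0.4, 0.4, -0.2]
opening: 0.2
```

Emit:
carry_out(
  linear=[
    [0,0,0],
    [0,0,0],
    [0,0,0],
    [0,0,0],
    [0,0,0],
    [0,0,0],
    [0,0,0],
    [0,0,0],
  ],
  roll=[0,0,0,0,0,0,0,0],
  gripper=0.9,
)

```text
clock: 13.05
tool_pos: [0.4907, 0.1647, 0.0911]
eef_rot: [0.46, 0.888, -0.002, -0.0]
contact_force: [-0.3, 1.0, -0.5]
opening: 0.782
```

Emit:
carry_out(
  linear=[
    [0,0,0.01],
    [0,0,0.03],
    [0,0,0.06],
    [0,0,0.095],
    [0,0,0.12],
    [0,0,0.13],
    [0,0,0.13],
  ],
  roll=[0,0,0,0,0,0,0],
)

```text
clock: 13.63
tool_pos: [0.4923, 0.1652, 0.2245]
eef_rot: [0.46, 0.888, 0.001, 0.002]
contact_force: [0.6, -0.5, -0.3]
opening: 0.898
```

```bash
python3 c.py w9
python3 - <<'E'
from h import *
np.set_printoptions(precision=4,suppress=True)
s=dict(np.load('w9.npz'));P=cloud(s)[140:300,240:400]
m=(P[...,2]>0.103)&(P[...,2]<0.125)
print('dowel top',m.sum(),P[m].mean(0) if m.any() else'')
if m.any(): print(cv2.minAreaRect(P[m][:,:2].astype(np.float32)))
s=snapshot('top');save(s,'top9')
for d in tip_of(s,'tab')[:2]: print(d['pixel'],d['confidence'],by_depth(s,d['pixel']),at_z(s,d['pixel'],.062))
P=cloud(s);x,y,z=P[...,0],P[...,1],P[...,2]
m=(x<.53)&(x>.44)&(abs(y+.044)<.03)&(z>.05)&(z<.075);print('tab',P[m].mean(0),np.ptp(P[m],0),m.sum(),cv2.minAreaRect(P[m][:,:2].astype(np.float32)))
m=(x<.7)&(x>.5)&(abs(y+.044)<.08)&(z>.07)&(z<.09);print('box',cv2.minAreaRect(P[m][:,:2].astype(np.float32)))
cv2.imwrite('pics/crop9.png',cv2.resize(s['img'][170:300,230:370][:,:,::-1],None,fx=4.5,fy=4.5,interpolation=cv2.INTER_CUBIC))
E
```

```text
13.6333 [0.4923 0.1652 0.2245] [0.4598 0.888  0.0006 0.0018] [ 0.5878 -0.5046 -0.3161] 0.8975397355498509
[[ 0.8169  0.5465  0.1844  0.4448]
 [ 0.5767 -0.7755 -0.2568  0.23  ]
 [ 0.0026  0.3162 -0.9487  0.3501]
 [ 0.      0.      0.      1.    ]]
dowel top 734 [0.4896 0.1649 0.1092]
((0.48993489146232605, 0.16420358419418335), (0.017920833081007004, 0.017570972442626953), 35.71324920654297)
[324.9, 270.4] 0.74 [ 0.4978 -0.0369  0.0018] [ 0.4968 -0.0364  0.062 ]
[331.6, 202.5] 0.69 [ 0.6638 -0.0501  0.0778] [ 0.6663 -0.0504  0.062 ]
tab [ 0.5045 -0.0435  0.062 ] [0.0487 0.0573 0.023 ] 119 ((0.49977365136146545, -0.044721703976392746), (0.05729782581329346, 0.04844177886843681), 89.09403991699219)
box ((0.6114277243614197, -0.044563427567481995), (0.13027676939964294, 0.1784195601940155), 89.37535858154297)
```

View pics/crop9.png

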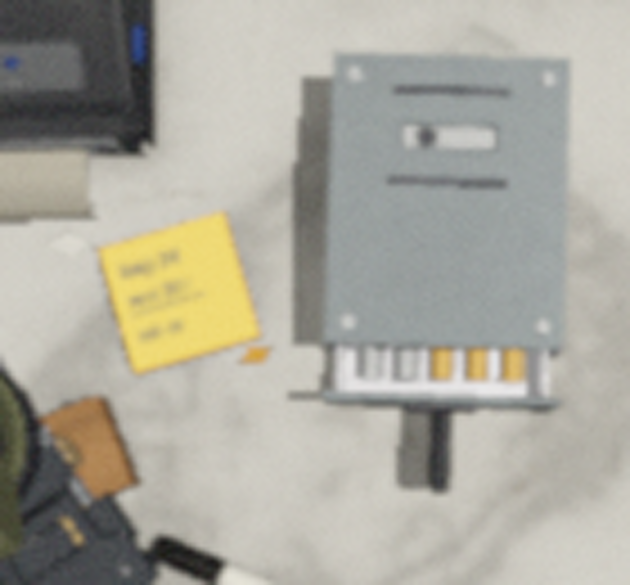

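View pics/w9.png

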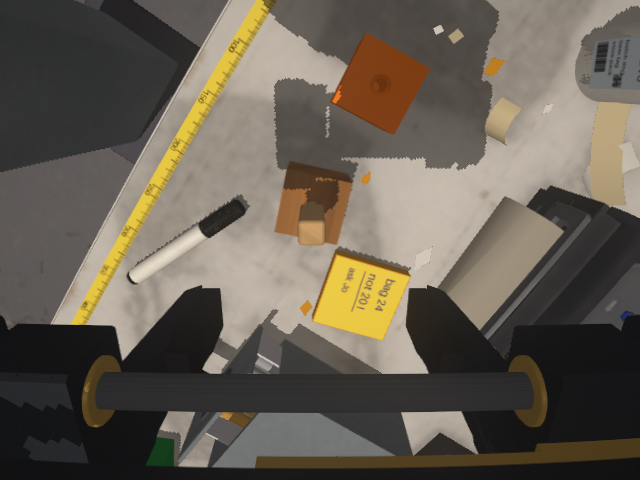

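The dowel stands upright at (0.490,0.164) at the right height. The tray is out by its first 25 mm, and the tab runs from about (327.5,260) to (327.5,279) in the top picture. I go there with the jaws turned along y.

Emit:
carry_out(
  linear=[
    [0,-0.025,0],
    [0.001,-0.052,0],
    [0.002,-0.08,0],
    [0.003,-0.11,-0.01],
    [0.004,-0.14,-0.025],
    [0.005,-0.168,-0.045],
    [0.006,-0.192,-0.06],
    [0.006,-0.208,-0.07],
  ],
  roll=[0.118,0.236,0.354,0.472,0.59,0.708,0.826,0.943],
)

```text
clock: 14.45
tool_pos: [0.4942, -0.0467, 0.1479]
eef_rot: [0.005, 1.0, -0.003, -0.002]
contact_force: [-0.6, 0.3, -0.5]
opening: 0.901
```

Emit:
carry_out(
  linear=[
    [0,0,0],
    [0,0,0],
  ],
  roll=[0,0],
)

```text
clock: 14.62
tool_pos: [0.4926, -0.0476, 0.1463]
eef_rot: [0.007, 1.0, -0.003, -0.004]
contact_force: [-0.5, 0.0, -0.6]
opening: 0.9
```

```bash
python3 c.py w10 tab
python3 - <<'E'
from h import *
s=dict(np.load('w10.npz'));print(status.get_state()['q'])
P=cloud(s);x,y,z=P[...,0],P[...,1],P[...,2]
m=(x<.526)&(x>.44)&(abs(y+.044)<.03)&(z>.05)&(z<.07)
for r in (cv2.minAreaRect(P[m][:,:2].astype(np.float32)),np.percentile(P[m],[2,50,98],axis=0),m.sum()):print(r)
E
```

```text
14.6167 [ 0.4926 -0.0476  0.1463] [ 0.0073  1.     -0.0027 -0.0045] [-0.529   0.0362 -0.5957] 0.9003053362235908
[[ 0.0151  0.9521  0.3055  0.4122]
 [ 0.9999 -0.013  -0.0092 -0.0479]
 [-0.0048  0.3056 -0.9522  0.2728]
 [ 0.      0.      0.      1.    ]]
tab tip [327.1, 260.1] 0.77 [ 0.4971 -0.0426  0.0611]
[ 0.19524564  0.7209962  -0.32349797  2.03978479  0.49983227  0.46214206
  1.053299  ]
((0.4989328980445862, -0.043809257447719574), (0.05992388725280762, 0.050264857709407806), 89.50550079345703)
[[ 0.47462301 -0.07138476  0.05114056]
 [ 0.51899995 -0.04309991  0.06073911]
 [ 0.52365693 -0.01672142  0.06916214]]
3196
```

View pics/w10.png

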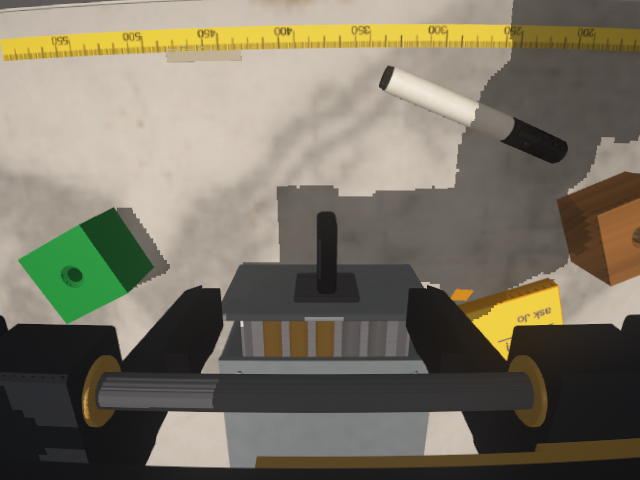

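The tab shows at (327,215 to 290), top middle near (0.497,-0.043). I'll grip its outer half, at x about 0.490.

Emit:
carry_out(
  linear=[
    [-0.001,0.003,-0.01],
    [-0.002,0.0045,-0.028],
    [-0.002,0.0045,-0.05],
    [-0.002,0.0045,-0.07],
    [-0.002,0.0045,-0.086],
    [-0.002,0.0045,-0.093],
    [-0.002,0.0045,-0.093],
  ],
  roll=[0,0,0,0,0,0,0],
  gripper=0.5,
)

```text
clock: 15.3
tool_pos: [0.4921, -0.0386, 0.0542]
eef_rot: [0.004, 1.0, -0.002, -0.003]
contact_force: [-0.1, 1.0, -0.1]
opening: 0.503
```

Emit:
carry_out(
  linear=[
    [0,0,0],
    [0,0,0],
    [0,0,0],
    [0,0,0],
    [0,0,0],
    [0,0,0],
    [0,0,0],
    [0,0,0],
  ],
  roll=[0,0,0,0,0,0,0,0],
  gripper=0,
  grip_force=25,
)

```text
clock: 15.97
tool_pos: [0.4923, -0.0406, 0.0548]
eef_rot: [0.005, 1.0, -0.003, -0.003]
contact_force: [-0.3, -5.7, 6.2]
opening: 0.13
```

Emit:
carry_out(
  linear=[
    [-0.003,-0.001,0],
    [-0.01,-0.0015,0],
    [-0.02,-0.0015,0],
    [-0.03,-0.0015,0],
    [-0.04,-0.001,0],
    [-0.049,-0.001,0],
    [-0.056,-0.001,0],
    [-0.06,-0.001,0],
  ],
  roll=[0,0,0,0,0,0,0,0],
)

```text
clock: 16.63
tool_pos: [0.4333, -0.0401, 0.0551]
eef_rot: [0.004, 1.0, -0.002, -0.006]
contact_force: [6.0, 2.2, -15.2]
opening: 0.132
```

Emit:
carry_out(
  linear=[
    [-0.001,0,0],
    [-0.001,0,0],
    [-0.001,0,0],
  ],
  roll=[0,0,0],
)

```text
clock: 16.88
tool_pos: [0.4333, -0.04, 0.055]
eef_rot: [0.004, 1.0, -0.002, -0.005]
contact_force: [4.2, -1.5, -6.0]
opening: 0.129
```

Emit:
carry_out(
  linear=[
    [0,0,0],
    [0,0,0],
    [0,0,0],
    [0,0,0],
    [0,0,0],
    [0,0,0],
  ],
  roll=[0,0,0,0,0,0],
  gripper=0.5,
)

```text
clock: 17.38
tool_pos: [0.433, -0.0399, 0.055]
eef_rot: [0.004, 1.0, -0.002, -0.005]
contact_force: [-0.3, -0.1, 0.1]
opening: 0.497
```

Emit:
carry_out(
  linear=[
    [0,0,0.01],
    [0,0,0.03],
    [0,0,0.055],
    [0,0,0.08],
    [0,0,0.11],
    [0,0,0.13],
    [0,0,0.13],
  ],
  roll=[0,0,0,0,0,0,0],
)

```text
clock: 17.97
tool_pos: [0.4344, -0.0399, 0.188]
eef_rot: [0.005, 1.0, -0.002, -0.002]
contact_force: [0.6, -0.1, 0.3]
opening: 0.501
```

```bash
python3 c.py w11 tab
python3 - <<'E'
from h import *
s=snapshot('scene');save(s,'scene11')
for d in tip_of(s,'tab')[:1]: print(d['pixel'],d['confidence'],by_depth(s,d['pixel']))
for q in ('dowel',):
  for d in cut_out(s,q)[:2]: print(q,d['pixel'],d['confidence'],by_depth(s,d['pixel']))
s=snapshot('top');P=cloud(s);save(s,'top11')
x,y,z=P[...,0],P[...,1],P[...,2]
m=(abs(y+.1)<.015)&(x<.56)&(x>.4)&(z>.06);print('tray front x',P[m].min(0) if m.any() else None)
m=(abs(x-.49)<.04)&(abs(y-.164)<.04)&(z>.1);print(m.sum(),P[m].mean(0) if m.any() else'')
E
```

```text
17.9667 [ 0.4344 -0.0399  0.188 ] [ 0.005   1.     -0.0018 -0.0022] [ 0.5531 -0.1344  0.2717] 0.5009334999269724
[[ 0.0104  0.9507  0.3099  0.3533]
 [ 0.9999 -0.0089 -0.0062 -0.0408]
 [-0.0031  0.31   -0.9507  0.3142]
 [ 0.      0.      0.      1.    ]]
tab tip [316.0, 235.2] 0.65 [ 0.4377 -0.0412  0.0608]
[309.0, 274.8] 0.73 [ 0.44158145 -0.04435365  0.05468458]
dowel [266.1, 234.0] 0.45 [0.4880052  0.15905159 0.08834873]
tray front x [ 0.40001331 -0.11494487  0.07678647]
62 [0.49105402 0.16217744 0.10995415]
```

View pics/scene11.png

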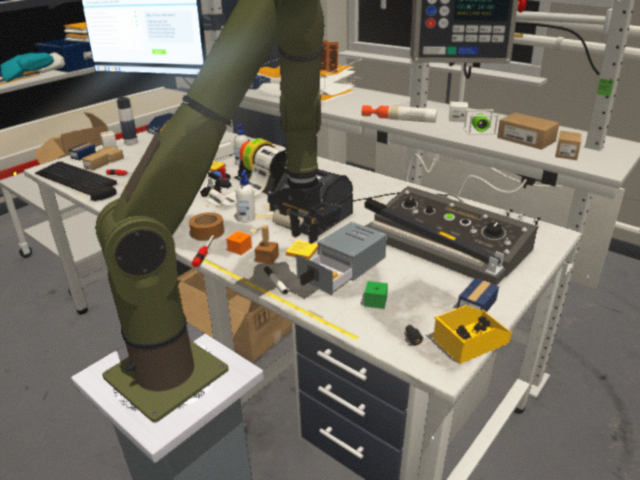

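View pics/w11.png

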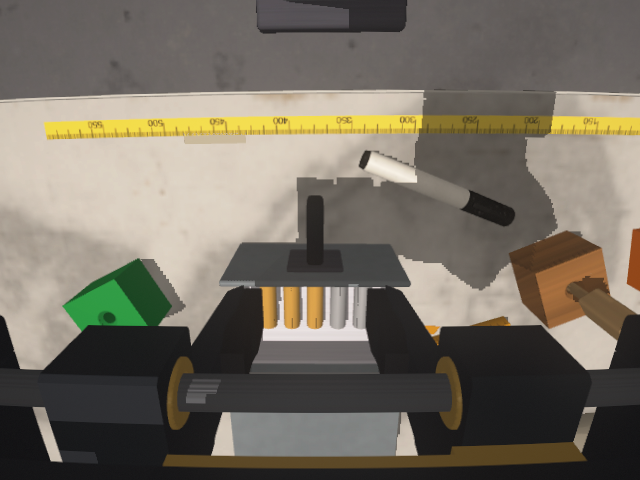

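Run:
```python
from h import *
for n,hi in (('w10',.56),('w11',.5)):
    s=dict(np.load(n+'.npz'));P=cloud(s);x,y,z=P[...,0],P[...,1],P[...,2]
    m=(abs(abs(y+.044)-.045)<.012)&(x<hi)&(x>.4)&(z>.055)&(z<.082)
    m[300:]=0
    print(n,m.sum(),np.percentile(x[m],[1,5,50,95]))
s=snapshot('top');P=cloud(s);x,y,z=P[...,0],P[...,1],P[...,2]
m=(abs(x-.63)<.1)&(abs(y+.044)<.075)&(abs(z-.08)<.004)
print('box front',np.percentile(x[m],[0,1,99,100]))
```

```text
w10 300 [0.52194596 0.52213081 0.52287547 0.52402957]
w11 1357 [0.46263013 0.4629549  0.46422523 0.46745898]
box front [0.554172   0.55631576 0.71303505 0.71499301]
```

Run:
```python
from h import *
print(finish_job());st=status.get_state();print(st['clock'],st['contact_force'])
```

```text
the job is handed in; nothing more can be done
None
the job is handed in; nothing more can be done
```

The job is handed in: the tray is pulled out, and the dowel is standing in its stand again. I handed it in at about 18 s of the 67 s allowed, and no verdict was reported.

- **Catch:** I found the hole by sight, about 12 mm to the +y side of the slot's middle, and lowered the dowel in without touching the plate. The highest force I read while pushing was about 6 N, and the tray sprang out by roughly 25 mm.
- **Tray:** I pulled it by the tab, and its front moved another 59.5 mm. That puts it about 84 mm out, though the total rests on the roughly 25 mm jump. Near the end of the pull I read 6 N in x and 15 N in z, probably from reaching the stop.
- **Dowel:** The last check, by the top camera, put the centre of its grip at (0.491, 0.162), top 0.110 m high. The wrist camera, just after release, had put it at (0.490, 0.164), within 1 mm of the stand's centre measured earlier at (0.4905, 0.1643). The two cameras differ by about 2 mm, their calibration error, and both fit an upright, fully seated dowel.
- **Rest of the bench:** In the last pictures the gripper was clear of everything and the bystanders looked unmoved. I did not measure their positions.

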